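Try two sleeves on a slanted gauge pin and sort them by fit

TASK

Check the two aluminium sleeves on the slanted gauge pin: one at a time, slide the sleeve over the pin as far as it will go, all the way down to the block if it fits but without forcing it, take it off again and stand it upright in its place before you take up the other. A sleeve that goes fully home belongs in the round dish, one that stops part-way belongs in the square tray; leave the other things alone.

Things in the scene. Friction and masses are not known exactly. Their poses are not given: they have to be found in the camera images.
- sleeve_a_mid (a point): First sleeve: aluminium tube, 34 mm outside diameter, 60 mm long, about 90 g, standing upright on the bare bench (z = 0) at the start. This point is its centre, half-way along; z runs along the tube's axis. Both ends are alike, with a 21 mm wide mouth, 12 mm deep at each end. The two sleeves look alike outside: one has the 21 mm bore right through, in the other the bore is only 15 mm wide between the mouths; trying them shows which. 
- sleeve_b_mid (a point): Second sleeve: aluminium tube, 34 mm outside diameter, 60 mm long, about 90 g, standing upright on the bare bench (z = 0) at the start. This point is its centre, half-way along; z runs along the tube's axis. Both ends are alike, with a 21 mm wide mouth, 12 mm deep at each end. The two sleeves look alike outside: one has the 21 mm bore right through, in the other the bore is only 15 mm wide between the mouths; trying them shows which. 
- pin_root (a point): Where the gauge pin leaves the sloping aluminium face of the gauge, on the pin's axis; z points out along the pin, which leans 35 degrees from vertical, roughly towards the robot; y is level. The gauge is fixed: dark base plate 94 x 84 x 12 mm, on it a 50 mm square aluminium face tilted 35 degrees, pin_root in its middle about 51 mm above the bench. A sleeve that fits slides on until its end stands on this face: its centre is then 30 mm from pin_root.
- pin_tip (a point): The free end of the steel gauge pin, on its axis, 48 mm from pin_root and about 90 mm above the bench; same axes. The pin is 18 mm thick, its last 8 mm taper to 10 mm at the tip. A sleeve that is tight inside stops with the tip about 17 mm inside it (its centre 13 mm beyond the tip); one that fits goes 48 mm on.
- dish_floor (a point): Middle of the floor of the round dish (for sleeves that fit): grey, fixed, 104 mm outside, 96 mm inside, rim 20 mm above the bench; the floor is 5 mm above the bench.
- tray_floor (a point): Middle of the floor of the square tray (for sleeves that stop part-way): grey, fixed, 100 x 100 mm outside, 90 x 90 mm inside, rim 20 mm above the bench; the floor is 5 mm above the bench.
- gauge: The whole gauge; origin under its block at bench level; z up, the pin leans to its -x.
- sleeve_a: First sleeve, origin at the middle of its end that is down at the start; z along the tube.
- sleeve_b: Second sleeve, origin at the middle of its end that is down at the start; z along the tube.
- jar: Bystander: small round jar with a screw lid, 36 mm wide, 33 mm high, standing on the bench; origin under its middle.
- magnifier: Bystander: black conical eye loupe, 36 mm wide, 30 mm high; origin under its middle.
- spool: Bystander: spool of solder wire, 55 mm wide, 36 mm high; origin under its middle.
Not all that is in view belongs to the job. Leave any yellow look-alike of the sleeve_b alone.

How it is judged:
On the way, in this order (a step that is already met when the one before it is completed fails the run):
1. the first sleeve taken has been tried on the pin: fully home against the block, or stopped by its tight bore with the pin's tip at least 12 mm inside (((distance between sleeve_a_mid and pin_root below 0.035 m and angle between the z axis of sleeve_a_mid and the z axis of pin_root, either way round below 0.15 rad) or (distance between sleeve_b_mid and pin_tip below 0.018 m and angle between the z axis of sleeve_b_mid and the z axis of pin_root, either way round below 0.15 rad and contact force between sleeve_b and gauge above 0.5 N))), for 0.1 s.
2. with the first sleeve standing in its right place, the other sleeve has been tried on the pin in the same way ((((horizontal distance between sleeve_a_mid and dish_floor below 0.045 m and z of sleeve_a_mid in the frame of dish_floor below 0.036 m and angle between sleeve_a_mid's own z axis and vertical below 0.15 rad) and (distance between sleeve_b_mid and pin_tip below 0.018 m and angle between the z axis of sleeve_b_mid and the z axis of pin_root, either way round below 0.15 rad and contact force between sleeve_b and gauge above 0.5 N)) or ((horizontal distance between sleeve_b_mid and tray_floor below 0.045 m and z of sleeve_b_mid in the frame of tray_floor below 0.036 m and angle between sleeve_b_mid's own z axis and vertical below 0.15 rad) and (distance between sleeve_a_mid and pin_root below 0.035 m and angle between the z axis of sleeve_a_mid and the z axis of pin_root, either way round below 0.15 rad)))), for 0.1 s.
At the end, for the whole second after the job is handed in: The sleeve that fits the pin stands upright (within 8 degrees) and at rest on the floor of the round dish, the one that stops part-way stands likewise on the floor of the square tray (horizontal distance between sleeve_a_mid and dish_floor below 0.045 m and z of sleeve_a_mid in the frame of dish_floor below 0.036 m and angle between each of sleeve_a_mid, sleeve_b_mid's own z axis and vertical below 0.15 rad and horizontal distance between sleeve_b_mid and tray_floor below 0.045 m and z of sleeve_b_mid in the frame of tray_floor below 0.036 m and linear speed of each of sleeve_a, sleeve_b below 0.02 m/s); the robot touches nothing.
It fails at once if a sleeve is forced on the gauge with more than 90 N (contact force between any of sleeve_a, sleeve_b and gauge above 90 N).
It fails at once if the jar, the loupe or the solder spool is moved by more than 30 mm (distance of any of jar, magnifier, spool from where it was at the start of the episode above 0.03 m).
It also fails if it takes over 64 s, if anything falls off the work surface, if the arm or the gripper's body presses on something with over 40 N, if the wrist force passes 120 N, or if a joint passes its speed limit or range.

ROBOT

A 6-joint arm with a two-finger parallel gripper is mounted at the origin on a cart in front of the work surface, level with it; the furniture and walls round the work are solid. World frame = base frame: x ahead of the robot, y to its left, z up, the work surface at z = 0. Lengths are in m, angles in rad, forces in N, time in s.
With the tool pointing down it reaches from about 0.225 to 0.875 m from the base axis. Payload 3.4 kg.
Tool frame: the origin (TCP) lies midway between the tips of the shut fingers; the grasp point (between the pads) lies 19 mm behind it (manip.pinch_z is the distance from the TCP to the grasp point, in m); z points along the fingers, y is the line along which they close (so a half turn about z gives the same grasp; the last joint's range is limited). The gripper opens to 85 mm and grips with 20 to 120 N. Pads are 22 mm wide; open, the fingers measure 114 mm over their backs; the gripper's body (76 mm by 85 mm) begins 54 mm behind the grasp point. The pads swing forward as they close: fully open they stand 13 mm farther back than shut.
Start: joints at [-1.36, 0.276, 1.505, -0, 1.361, -0.121], TCP at [0.187, -0.544, 0.194] pointing down, gripper open.
Joint ranges: [-2.89, 2.89], [-0.75, 2.08], [0.22, 2.7], [-1.18, 4.32], [0.11, 2.71], [-2.7, 2.7]. Speed limits (rad/s): [2.57, 2.57, 3.14, 3.14, 3.14, 3.14].

INTERFACE

Orientations are given as a unit quaternion [w, x, y, z].
In Python, from rig import manip gives the robot as it stands.
- The arm moves only by the tool carry_out, never from a script. Its arguments are lists of equal length, an entry for each row: "delta_pos": the shift along the tool's x, y, z scaled (see below), a list of three; "turn": the turn, a rotation vector about the tool's x, y, z scaled (see below), a list of three; "claw": the closure, from -1 (fully open) to 1 (shut). A call has 1 to 12 rows; each row is the pose to reach, as a shift and turn from the pose commanded when the call began, along the tool's axes at that moment; what a row does not reach only later rows make up. The controller multiplies each number of a shift by 400 mm and each number of a turn by 30 degrees. A row lasts 1/10 s, in which the tool goes at most 50 mm and 8.59 degrees, less where a joint would pass 70% of its speed; a pose out of reach is approached as far as the arm can. A call with a number of a shift or a turn outside -1 to 1 is refused whole. A call with a gripper value outside its range is refused whole. The fingers move at their own pace and stop on an object; "force" is the grip in N (left out, the last holds). Time passes only in rows, so rows that repeat a pose let the fingers close. It gives the time, the measured TCP pose, the force, the opening and the grip force at its end, in the units of the state.
- manip.get_state(): the state, without advancing time (a new reading comes with each control period).
- manip.get_image(name): name is "side" or "top"; returns a dict with "image" (400x640x3 uint8, red, green, blue), "z_map" (400x640 float32, m along the optical axis (not along the pixel's ray), 0 where there is no reading), "fx", "fy", "cx", "cy" (pixels), "world_to_cam" (4x4, takes a point from world to camera coordinates). Camera axes: x right, y down, z forward; pixel columns grow to the right and rows downward; lengths in m; the calibration is good to about 2 mm. A picture is of the moment at which its call begins.
- manip.sign_off(): hands the job in; it is judged then, once.
Trained networks look in the newest picture that a camera, given by its name, has taken for a name from the list of things; names that differ only in an ending like _2 or _b are one class to them, and where a whole thing is asked for, a point or a joint stands for the part that bears it (a point fixed in the world has none). Each returns a list of dicts, best first, with "score" (0 to 1); they miss things now and then, are a little off and sometimes report something else, mostly with a low value. They report only what shows in the picture. A call takes as long as a camera call. They do not tell look-alikes from the thing itself.
- manip.spot_in(camera, query): "point" ([x, y, z] in m, in world coordinates, good to about 4 mm: the middle of the surface that is visible of it).
- manip.place_of(camera, query): "point" ([x, y, z] in m, in world coordinates, good to about 4 mm: a listed point, or the origin of a listed thing).
The state is a dict: "clock": time; "qpos": joint angles; "qd": joint speeds; "effort": joint torques, N m; "position": TCP position; "ee_rot": TCP orientation; "contact_force": force on the tool from outside, world axes, zero at the start; "moment": the same for the moment, N m; "width": finger opening in m; "gripper_force": force on a finger pad.
Only numpy, scipy, OpenCV 4.12 (cv2) and the standard library are available. Lean on these libraries where they do the work, as an engineer would, in place of code of your own. Each camera call takes 0.05 s, during which the arm holds its last target. There are 200 camera calls.

## Working session

There is one attempt and no reset: what is moved stays moved. The work goes in short steps, Python scripts to look and compute and a tool call to move; the robot and the scene stay as the last step left them, time stands still between calls to the robot, and variables do not carry over. Pictures are saved under pics/ and viewed, at most 10 in all, crops included, and the job is handed in when it is done.

Besides the shell and the picture viewer there is one more tool, called after ">>>" by a JSON object that holds its "api" and its "payload", one argument or row to a line. carry_out: Moves the arm, as the interface text tells. Shifts and turns lie within -1 to 1; 1 stands for 400 mm of shift or 30 degrees of turn. Its arguments: {"type":"object","properties":{"delta_pos":{"type":"array","items":{"type":"array","items":{"type":"number","minimum":-1,"maximum":1}}},"turn":{"type":"array","items":{"type":"array","items":{"type":"number","minimum":-1,"maximum":1}}},"claw":{"type":"array","items":{"type":"number"}},"force":{"type":"number"}},"required":["delta_pos","turn","claw"]}

```bash
mkdir -p pics; cat > h.py <<'E'
import numpy as np, cv2
from scipy.spatial.transform import Rotation as R
from rig import manip
def cloud(d):
    z=d["z_map"]; v,u=np.mgrid[:z.shape[0],:z.shape[1]]
    p=np.stack([(u-d["cx"])*z/d["fx"],(v-d["cy"])*z/d["fy"],z],-1)
    T=np.linalg.inv(d["world_to_cam"]); w=p@T[:3,:3].T+T[:3,3]
    w[z==0]=np.nan; return w
E
python3 - <<'E'
from h import *
print(manip.get_state(), manip.pinch_z)
ims=[]
for c in("top","side"):
    d=manip.get_image(c); np.save(f"pics/{c}.npy",cloud(d)); np.save(f"pics/{c}_rgb.npy",d["image"])
    cv2.imwrite(f"pics/{c}.png",d["image"][...,::-1])
    print(c,np.linalg.inv(d["world_to_cam"])[:3].round(3).tolist(),d["fx"])
    for q in("sleeve_a_mid","sleeve_b_mid","pin_root","pin_tip","gauge","dish_floor","tray_floor","jar","magnifier","spool"):
        print(q,[(r["score"].__round__(2),np.round(r["point"],3).tolist()) for r in manip.place_of(c,q)][:4])
E
```

```text
{'clock': 0.0, 'qpos': array([-1.36003464e+00,  2.76584317e-01,  1.50613538e+00,  1.63219274e-05,
        1.36070312e+00, -1.20985063e-01]), 'qd': array([ 3.39631279e-04,  3.44231359e-05, -2.02109101e-03,  1.39172279e-03,
        4.41305810e-04, -7.46360503e-04]), 'effort': array([-3.06278998e-03, -4.16778517e+01, -2.45804572e+01, -1.78195087e-04,
        1.12029217e-02, -3.33027728e-06]), 'position': array([ 0.18715758, -0.54305506,  0.19324497]), 'ee_rot': array([-9.14517098e-04,  9.86274395e-01,  1.65112026e-01, -3.30907203e-05]), 'contact_force': array([-0.15911272, -0.66917798,  0.23529527]), 'moment': array([0.01862217, 0.00987237, 0.02806316]), 'gripper_force': 0.0, 'width': 0.08519271454830155} 0.0187
top [[0.002, -0.993, 0.118, 0.454], [-1.0, -0.004, -0.023, 0.297], [0.024, -0.118, -0.993, 1.161]] 480.84527997441506
sleeve_a_mid [(0.56, [0.423, 0.232, 0.026])]
sleeve_b_mid [(0.76, [0.519, 0.091, 0.028]), (0.67, [0.421, 0.114, 0.028])]
pin_root [(0.63, [0.584, 0.338, 0.049])]
pin_tip [(0.72, [0.562, 0.316, 0.09]), (0.28, [0.419, 0.228, 0.023])]
gauge [(0.59, [0.578, 0.334, -0
[... 192 characters left out ...]
 0.001]), (0.61, [0.56, 0.314, 0.091])]
spool [(0.59, [0.733, 0.263, -0.001])]
side [[-0.898, -0.264, 0.351, 0.307], [-0.439, 0.538, -0.719, 0.896], [0.001, -0.8, -0.599, 0.602]] 478.6697868875657
sleeve_a_mid [(0.62, [0.426, 0.23, 0.03])]
sleeve_b_mid [(0.91, [0.518, 0.088, 0.03]), (0.77, [0.427, 0.113, 0.03]), (0.27, [0.461, 0.368, 0.005])]
pin_root []
pin_tip [(0.68, [0.563, 0.318, 0.084]), (0.56, [0.626, 0.133, 0.006])]
gauge [(0.84, [0.582, 0.335, -0.002])]
dish_floor [(0.88, [0.456, 0.372, 0.008])]
tray_floor [(0.79, [0.626, 0.132, 0.006])]
jar [(0.61, [0.528, 0.243, -0.001]), (0.39, [0.458, 0.368, 0.006])]
magnifier [(0.81, [0.564, 0.472, 0.004])]
spool [(0.92, [0.732, 0.259, 0.004])]
```

View pics/top.png

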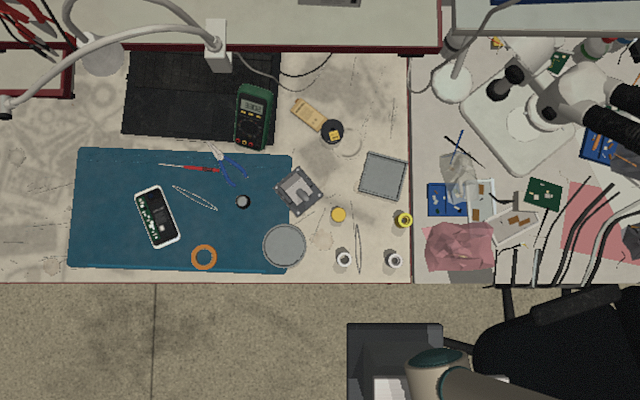

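View pics/side.png

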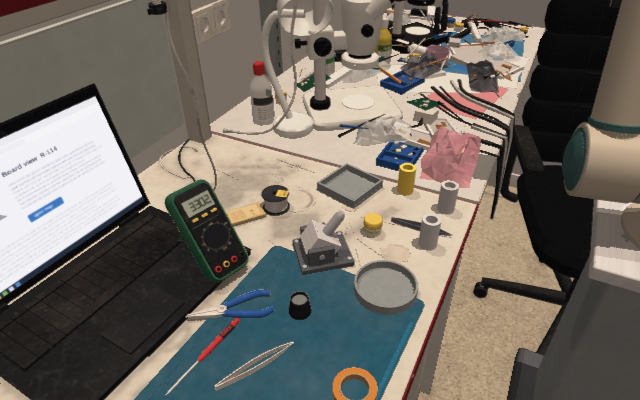

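The top view shows two grey sleeves at px (343,258) and (393,260), with a yellow look-alike at (403,220). The gauge is at (298,188), with its pin leaning down and to the right. The dish is at (284,246), the tray at (383,176), and the yellow-lidded jar at (338,214). The side view agrees. Next I'll refine the pin axis and sleeve centres from depth.

```bash
python3 - <<'E'
from h import *
from scipy.optimize import least_squares
for c in("top","side"):
    w=np.load(f"pics/{c}.npy").reshape(-1,3); w=w[~np.isnan(w[:,0])]
    for s in((.424,.231),(.424,.114)):
        q=w[(np.hypot(w[:,0]-s[0],w[:,1]-s[1])<.032)&(w[:,2]>.012)&(w[:,2]<.07)]
        top=q[q[:,2]>.055]
        o=q[q[:,2]<.052]
        f=least_squares(lambda p:np.hypot(o[:,0]-p[0],o[:,1]-p[1])-.017,s,loss="soft_l1",f_scale=.001)
        print(c,s,len(q),"cyl",f.x.round(4),"top mid",((top.min(0)+top.max(0))/2).round(4),top.mean(0).round(4),np.median(top[:,2]).round(4))
    q=w[(np.hypot(w[:,0]-.575,w[:,1]-.33)<.045)&(w[:,2]>.03)&(w[:,2]<.11)]
    def ax(p):
        a=np.array([np.sin(np.radians(35))*np.cos(p[2]),np.sin(np.radians(35))*np.sin(p[2]),np.cos(np.radians(35))]); return a
    def res(p):
        a=ax(p); d=q-[p[0],p[1],.051+p[3]]; t=d@a; r=np.linalg.norm(d-t[:,None]*a,axis=1)
        rad=np.where(t>.04,9-(t-.04)/.008*4,9)/1000.
        cyl=np.hypot(r-rad,np.maximum(t-.048,0)); tip=np.hypot(t-.048,np.maximum(r-.005,0))
        y=np.array([-np.sin(p[2]),np.cos(p[2]),0]);x=np.cross(y,a)
        pl=np.hypot(np.hypot(t,np.maximum(abs(d@y)-.025,0)),np.maximum(abs(d@x)-.025,0))
        return np.r_[np.minimum(np.minimum(np.minimum(cyl,tip),pl),.008),p[3]*5]
    best=min((least_squares(res,[.583,.337,yy,0],loss="soft_l1",f_scale=.001) for yy in(3.5,3.8,4.1)),key=lambda f:f.cost)
    p=best.x; print(c,"gauge",len(q),p.round(4),np.degrees(p[2]),"tip",(np.r_[p[:2],.051+p[3]]+.048*ax(p)).round(4),best.cost,np.median(abs(best.fun)))
    for n,s,r in(("dish",(.455,.37),.06),("tray",(.626,.133),.075)):
        m=w[(np.hypot(w[:,0]-s[0],w[:,1]-s[1])<r)&(w[:,2]>.015)&(w[:,2]<.025)];print(n,((m.min(0)+m.max(0))/2).round(4))
E
```

```text
top (0.424, 0.231) 134 cyl [0.4242 0.2381] top mid [0.4277 0.2327 0.0594] [0.4266 0.2329 0.0587] 0.0585
top (0.424, 0.114) 193 cyl [0.4321 0.1205] top mid [0.4233 0.1155 0.0595] [0.4238 0.1161 0.0592] 0.0592
top gauge 625 [ 5.8240e-01  3.3660e-01  3.8555e+00 -1.3000e-03] 220.9020357395723 tip [0.5616 0.3185 0.089 ] 0.0015845932007516315 0.0016948900260527634
dish [0.4584 0.3719 0.0193]
tray [0.6262 0.1354 0.0199]
side (0.424, 0.231) 577 cyl [0.4253 0.2302] top mid [0.4253 0.2316 0.0588] [0.4249 0.2331 0.0597] 0.0604
side (0.424, 0.114) 491 cyl [0.4222 0.1139] top mid [0.422  0.1146 0.0588] [0.4218 0.1162 0.0593] 0.0599
side gauge 1076 [ 5.8100e-01  3.3470e-01  3.8272e+00 -3.0000e-04] 219.28184021672672 tip [0.5597 0.3173 0.09  ] 0.0032395621704460393 0.0017465195540119893
dish [0.4553 0.3703 0.0195]
tray [0.624  0.1347 0.0193]
```

```bash
cat >> h.py <<'E'
YAW=np.radians(220); a=np.array([np.sin(np.radians(35))*np.cos(YAW),np.sin(np.radians(35))*np.sin(YAW),np.cos(np.radians(35))])
yt=np.array([np.sin(np.radians(40)),-np.cos(np.radians(40)),0]) # tool y, azimuth -50
def rot(z): return R.from_matrix(np.stack([np.cross(yt,z),yt,z],1))
DOWN=rot(np.array([0,0,-1.])); PIN=rot(-a); ROOT=np.array([.5815,.3355,.0505])
def go(*ts):
    s=manip.get_state(); q=s["ee_rot"]; r=R.from_quat([*q[1:],q[0]]); p=s["position"]
    print("t",s["clock"],"p",p.round(4),"f",s["contact_force"].round(1),"w",round(s["width"],4),"tilt to pin/down deg",[(np.degrees((r.inv()*x).as_rotvec())).round(1).tolist() for x in(PIN,DOWN)])
    for P,Q in ts:
        d=r.inv().apply(np.array(P)-p)/.4; t=(r.inv()*Q).as_rotvec(degrees=True)/30
        print("d",d.round(4).tolist(),"turn",t.round(3).tolist(),"n",(np.linalg.norm(d)*8).round(1))
def ptdown(x,y,z): return ([x,y,z],DOWN)
def ptpin(s,off=(0,0,0)): return (ROOT+s*a+np.array(off),PIN)  # TCP at s metres along pin axis from root
E
python3 - <<'E'
from h import *
go(ptdown(.33,-.15,.19),ptdown(.4255,.2318,.14))
E
```

```text
t 1.1 p [ 0.1873 -0.5437  0.1941] f [0.3 0.3 0. ] w 0.0856 tilt to pin/down deg [[6.4, 34.6, -20.3], [0.0, 0.0, -21.0]]
d [0.6579, -0.8143, 0.0102] turn [0.0, 0.0, -0.7] n 8.4
d [1.1946, -1.639, 0.1351] turn [0.0, 0.0, -0.7] n 16.3
```

>>> {"api": "carry_out", "payload": {
  "delta_pos": [
    [0.66,-0.81,0],
    [0.66,-0.81,0],
    [0.66,-0.81,0],
    [0.66,-0.81,0],
    [0.66,-0.81,0],
    [0.66,-0.81,0],
    [0.66,-0.81,0],
    [0.66,-0.81,0],
    [0.66,-0.81,0],
    [0.66,-0.81,0]
  ],
  "turn": [
    [0,0,-0.7],
    [0,0,-0.7],
    [0,0,-0.7],
    [0,0,-0.7],
    [0,0,-0.7],
    [0,0,-0.7],
    [0,0,-0.7],
    [0,0,-0.7],
    [0,0,-0.7],
    [0,0,-0.7]
  ],
  "claw": [-1,-1,-1,-1,-1,-1,-1,-1,-1,-1],
  "force": 40
}}

```text
clock: 2.1
position: [0.3317, -0.149, 0.1944]
ee_rot: [0.0, 0.939, 0.344, 0.0]
contact_force: [-0.3, -0.6, 0.0]
width: 0.0855
gripper_force: 0.0
```

```bash
python3 - <<'E'
from h import *
go(ptdown(.4255,.2318,.14),ptdown(.4255,.2318,.02))
E
```

```text
t 2.1 p [ 0.3317 -0.149   0.1944] f [-0.3 -0.6  0. ] w 0.0855 tilt to pin/down deg [[-0.1, 35.0, 0.3], [0.0, -0.0, 0.3]]
d [0.7943, -0.5746, 0.1363] turn [0.001, -0.002, 0.01] n 7.9
d [0.794, -0.5748, 0.4363] turn [0.001, -0.002, 0.01] n 8.6
```

>>> {"api": "carry_out", "payload": {
  "delta_pos": [
    [0.794,-0.575,0.136],
    [0.794,-0.575,0.136],
    [0.794,-0.575,0.136],
    [0.794,-0.575,0.136],
    [0.794,-0.575,0.136],
    [0.794,-0.575,0.136],
    [0.794,-0.575,0.136],
    [0.794,-0.575,0.136],
    [0.794,-0.575,0.136],
    [0.794,-0.575,0.136]
  ],
  "turn": [
    [0,0,0.01],
    [0,0,0.01],
    [0,0,0.01],
    [0,0,0.01],
    [0,0,0.01],
    [0,0,0.01],
    [0,0,0.01],
    [0,0,0.01],
    [0,0,0.01],
    [0,0,0.01]
  ],
  "claw": [-1,-1,-1,-1,-1,-1,-1,-1,-1,-1]
}}

```text
clock: 3.1
position: [0.4272, 0.2286, 0.1391]
ee_rot: [0.001, 0.94, 0.34, -0.001]
contact_force: [0.2, -0.0, 0.4]
width: 0.0857
gripper_force: 0.0
```

```bash
python3 - <<'E'
from h import *
go(ptdown(.4255,.2318,.08),ptdown(.4255,.2318,.02))
E
```

```text
t 3.1 p [0.4272 0.2286 0.1391] f [ 0.2 -0.   0.4] w 0.0857 tilt to pin/down deg [[0.1, 35.1, -0.2], [0.0, 0.1, -0.2]]
d [0.0021, -0.009, 0.1476] turn [0.001, 0.003, -0.007] n 1.2
d [0.0024, -0.0091, 0.2976] turn [0.001, 0.003, -0.007] n 2.4
```

>>> {"api": "carry_out", "payload": {
  "delta_pos": [
    [0,0,0.1],
    [0,0,0.2],
    [0,0,0.298],
    [0,0,0.298],
    [0,0,0.298]
  ],
  "turn": [
    [0,0,0],
    [0,0,0],
    [0,0,0],
    [0,0,0],
    [0,0,0]
  ],
  "claw": [-1,-1,-1,-1,-1]
}}

```text
clock: 3.6
position: [0.4271, 0.2275, 0.021]
ee_rot: [0.0, 0.941, 0.339, -0.0]
contact_force: [0.9, 0.1, 0.3]
width: 0.0853
gripper_force: 0.0
```

>>> {"api": "carry_out", "payload": {
  "delta_pos": [
    [0,0,0],
    [0,0,0],
    [0,0,0],
    [0,0,0],
    [0,0,0],
    [0,0,0],
    [0,0,0],
    [0,0,0]
  ],
  "turn": [
    [0,0,0],
    [0,0,0],
    [0,0,0],
    [0,0,0],
    [0,0,0],
    [0,0,0],
    [0,0,0],
    [0,0,0]
  ],
  "claw": [1,1,1,1,1,1,1,1],
  "force": 40
}}

```text
clock: 4.4
position: [0.4283, 0.2329, 0.0251]
ee_rot: [-0.003, 0.941, 0.339, 0.004]
contact_force: [-7.9, 5.8, 27.9]
width: 0.0003
gripper_force: 13.8
```

```bash
python3 - <<'E'
from h import *
d=manip.get_image("side"); cv2.imwrite("pics/s2.png",cv2.resize(d["image"][130:310,300:540,::-1],None,fx=3,fy=3))
go()
d=manip.get_image("top")
for c in("side","top"):
  for q in ("sleeve_a_mid","sleeve_b_mid"): print(c,[(round(r["score"],2),np.round(r["point"],3).tolist()) for r in manip.place_of(c,q)])
E
```

```text
t 4.45 p [0.4283 0.2329 0.0251] f [-6.1  6.2 28. ] w -0.0001 tilt to pin/down deg [[-0.0, 34.5, -0.4], [-0.1, -0.5, -0.4]]
side [(0.89, [0.429, 0.227, 0.03])]
side [(0.86, [0.516, 0.087, 0.031]), (0.45, [0.426, 0.114, 0.029])]
top []
top [(0.48, [0.518, 0.093, 0.03])]
```

View pics/s2.png

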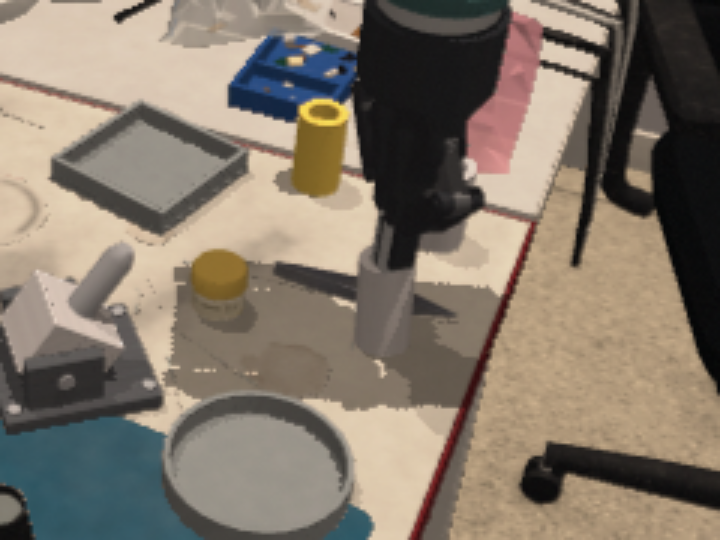

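The sleeve still stands at about crop px (385,300), with the fingers at its top, and the opening reads 0. It isn't clear from this whether they are inside or behind it, so I'll measure and zoom in.

```bash
python3 - <<'E'
from h import *
from scipy.optimize import least_squares
d=manip.get_image("side"); w=cloud(d)
cv2.imwrite("pics/s3.png",cv2.resize(d["image"][180:255,395:475,::-1],None,fx=8,fy=8,interpolation=cv2.INTER_CUBIC))
q=w.reshape(-1,3); q=q[(np.hypot(q[:,0]-.427,q[:,1]-.231)<.035)&(q[:,2]>.01)&(q[:,2]<.045)]
f=least_squares(lambda p:np.hypot(q[:,0]-p[0],q[:,1]-p[1])-.017,(.427,.23),loss="soft_l1",f_scale=.001);print(len(q),f.x,f.cost)
for v in range(195,242,3): print(v,[tuple(w[v,u].round(3).tolist()) for u in (424,428,432,436)])
print(manip.get_state()["width"],manip.get_state()["gripper_force"])
E
```

```text
303 [0.42842178 0.22752473] 0.00018575596117162684
195 [(0.474, 0.089, 0.002), (0.437, 0.236, 0.114), (0.427, 0.252, 0.128), (0.422, 0.247, 0.126)]
198 [(0.471, 0.097, 0.001), (0.436, 0.237, 0.108), (0.426, 0.252, 0.122), (0.422, 0.239, 0.114)]
201 [(0.468, 0.107, 0.0), (0.434, 0.245, 0.108), (0.426, 0.249, 0.113), (0.418, 0.26, 0.124)]
204 [(0.465, 0.117, 0.001), (0.433, 0.241, 0.099), (0.426, 0.248, 0.106), (0.416, 0.263, 0.12)]
207 [(0.463, 0.125, -0.001), (0.432, 0.242, 0.094), (0.425, 0.246, 0.099), (0.415, 0.265, 0.115)]
210 [(0.46, 0.135, 0.0), (0.431, 0.243, 0.088), (0.424, 0.247, 0.093), (0.418, 0.242, 0.092)]
213 [(0.439, 0.233, 0.071), (0.43, 0.244, 0.082), (0.423, 0.246, 0.086), (0.418, 0.241, 0.085)]
216 [(0.438, 0.238, 0.069), (0.43, 0.243, 0.075), (0.423, 0.244, 0.079), (0.417, 0.239, 0.077)]
219 [(0.437, 0.238, 0.062), (0.429, 0.241, 0.067), (0.422, 0.244, 0.072), (0.417, 0.232, 0.065)]
222 [(0.435, 0.241, 0.058), (0.428, 0.243, 0.062), (0.422, 0.237, 0.06), (0.416, 0.233, 0.059)]
225 [(0.434, 0.242, 0.052), (0.427, 0.243, 0.056), (0.421, 0.241, 0.057), (0.415, 0.232, 0.052)]
228 [(0.433, 0.243, 0.047), (0.426, 0.243, 0.049), (0.42, 0.238, 0.048), (0.414, 0.233, 0.046)]
231 [(0.432, 0.244, 0.041), (0.426, 0.241, 0.04), (0.419, 0.241, 0.043), (0.414, 0.231, 0.037)]
234 [(0.431, 0.245, 0.035), (0.424, 0.243, 0.036), (0.418, 0.241, 0.037), (0.413, 0.231, 0.031)]
237 [(0.43, 0.244, 0.027), (0.423, 0.245, 0.031), (0.417, 0.24, 0.029), (0.412, 0.23, 0.023)]
240 [(0.429, 0.244, 0.021), (0.422, 0.244, 0.023), (0.416, 0.24, 0.022), (0.411, 0.231, 0.017)]
0.0003822516485433213 13.77402980768719
```

View pics/s3.png

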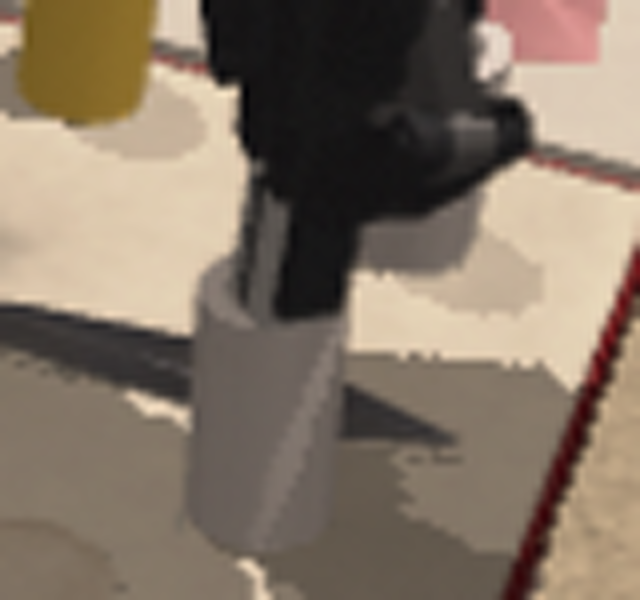

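The zoom shows both fingers, shut, inside the upright sleeve: they closed through its wall. I'll open them in place in small steps and watch.

>>> {"api": "carry_out", "payload": {
  "delta_pos": [
    [0,0,0],
    [0,0,0],
    [0,0,0]
  ],
  "turn": [
    [0,0,0],
    [0,0,0],
    [0,0,0]
  ],
  "claw": [0.6,0.2,-0.2],
  "force": 20
}}

```text
clock: 5.05
position: [0.4274, 0.2294, 0.0213]
ee_rot: [0.0, 0.94, 0.34, 0.001]
contact_force: [-0.4, 0.3, -0.0]
width: 0.0434
gripper_force: 0.0
```

```bash
python3 - <<'E'
from h import *
from scipy.optimize import least_squares
d=manip.get_image("side"); w=cloud(d)
cv2.imwrite("pics/s4.png",cv2.resize(d["image"][180:255,395:475,::-1],None,fx=6,fy=6,interpolation=cv2.INTER_CUBIC))
go()
E
```

```text
t 5.1 p [0.4268 0.2291 0.0209] f [-0.7  0.6 -0.2] w 0.0504 tilt to pin/down deg [[0.1, 35.0, -0.2], [0.0, -0.0, -0.3]]
```

View pics/s4.png

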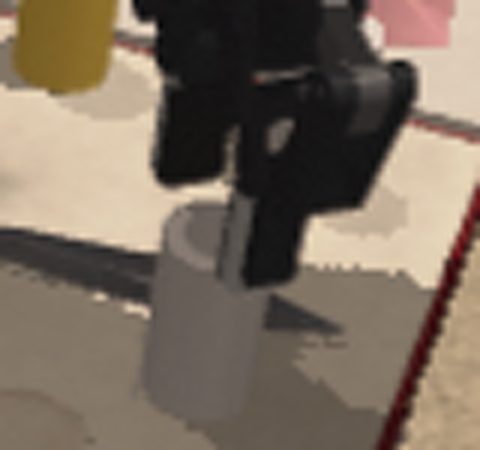

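The fingers are free again at 50 mm opening and the sleeve is still upright. The near fingertip at crop px (265,285) looks high, so I'll check its height from depth.

```bash
python3 - <<'E'
from h import *
d=manip.get_image("side"); w=cloud(d); im=d["image"].astype(int)
for n,us in(("left",range(420,434,3)),("right",range(431,450,3))):
  for u in us:
    print(n,u,[(v,*w[v,u].round(3).tolist(),int(im[v,u].sum())) for v in range(204,234,4)])
E
```

```text
left 420 [(204, 0.453, 0.212, 0.072, 218), (208, 0.469, 0.132, 0.0, 365), (212, 0.465, 0.144, -0.001, 596), (216, 0.462, 0.156, -0.0, 611), (220, 0.457, 0.17, 0.001, 591), (224, 0.452, 0.189, 0.008, 177), (228, 0.449, 0.202, 0.009, 226), (232, 0.44, 0.238, 0.031, 269)]
left 423 [(204, 0.448, 0.212, 0.074, 59), (208, 0.446, 0.213, 0.066, 65), (212, 0.46, 0.142, 0.0, 595), (216, 0.441, 0.229, 0.061, 372), (220, 0.437, 0.242, 0.062, 367), (224, 0.436, 0.244, 0.055, 276), (228, 0.435, 0.243, 0.046, 280), (232, 0.433, 0.245, 0.038, 285)]
left 426 [(204, 0.443, 0.208, 0.072, 63), (208, 0.442, 0.21, 0.065, 121), (212, 0.454, 0.141, 0.001, 605), (216, 0.436, 0.227, 0.061, 341), (220, 0.433, 0.237, 0.06, 324), (224, 0.43, 0.248, 0.061, 288), (228, 0.43, 0.243, 0.048, 281), (232, 0.428, 0.249, 0.044, 285)]
left 429 [(204, 0.439, 0.205, 0.072, 59), (208, 0.438, 0.205, 0.063, 258), (212, 0.448, 0.141, 0.003, 610), (216, 0.432, 0.222, 0.059, 288), (220, 0.431, 0.222, 0.05, 291), (224, 0.425, 0.245, 0.06, 364), (228, 0.424, 0.243, 0.05, 289), (232, 0.423, 0.247, 0.044, 293)]
left 432 [(204, 0.434,
[... 1424 characters left out ...]
 64), (216, 0.399, 0.28, 0.114, 63), (220, 0.401, 0.259, 0.089, 64), (224, 0.4, 0.255, 0.077, 66), (228, 0.4, 0.248, 0.063, 248), (232, 0.407, 0.188, 0.004, 153)]
right 446 [(204, 0.398, 0.281, 0.139, 63), (208, 0.397, 0.281, 0.132, 63), (212, 0.395, 0.282, 0.124, 62), (216, 0.395, 0.275, 0.111, 69), (220, 0.397, 0.256, 0.088, 251), (224, 0.409, 0.158, 0.0, 252), (228, 0.406, 0.169, -0.001, 348), (232, 0.402, 0.19, 0.007, 176)]
right 449 [(204, 0.393, 0.283, 0.142, 67), (208, 0.392, 0.28, 0.132, 64), (212, 0.392, 0.272, 0.118, 67), (216, 0.391, 0.273, 0.112, 201), (220, 0.407, 0.145, 0.001, 621), (224, 0.404, 0.155, -0.0, 419), (228, 0.401, 0.168, 0.001, 350), (232, 0.398, 0.18, 0.001, 345)]
```

The fingertips are really about 31 mm higher than the reported TCP implies, so the gripper closed on the sleeve's mouth. I'll go 29 mm lower, watching the force.

>>> {"api": "carry_out", "payload": {
  "delta_pos": [
    [0,0,0],
    [0,0,0.025],
    [0,0,0.05],
    [0,0,0.0725],
    [0,0,0.0725]
  ],
  "turn": [
    [0,0,0],
    [0,0,0],
    [0,0,0],
    [0,0,0],
    [0,0,0]
  ],
  "claw": [-0.5,-0.5,-0.5,-0.5,-0.5],
  "force": 40
}}

```text
clock: 5.65
position: [0.4252, 0.2283, -0.0104]
ee_rot: [0.0, 0.941, 0.34, -0.002]
contact_force: [-0.5, 0.4, -0.1]
width: 0.064
gripper_force: 0.0
```

>>> {"api": "carry_out", "payload": {
  "delta_pos": [
    [0,0,0],
    [0,0,0],
    [0,0,0],
    [0,0,0],
    [0,0,0],
    [0,0,0]
  ],
  "turn": [
    [0,0,0],
    [0,0,0],
    [0,0,0],
    [0,0,0],
    [0,0,0],
    [0,0,0]
  ],
  "claw": [0,0.4,0.4,0.4,0.4,0.4],
  "force": 40
}}

```text
clock: 6.25
position: [0.4271, 0.2291, -0.0083]
ee_rot: [0.0, 0.941, 0.34, 0.0]
contact_force: [-0.3, 0.9, 0.9]
width: 0.033
gripper_force: 39.8
```

Sleeve gripped at 33 mm. Next: lift, tilt to the pin's axis well clear of it, and check the sleeve's pose by camera.

>>> {"api": "carry_out", "payload": {
  "delta_pos": [
    [0,0,-0.1],
    [0,0,-0.2],
    [0,0,-0.3],
    [0,0,-0.4],
    [0,0,-0.4]
  ],
  "turn": [
    [0,0,0],
    [0,0,0],
    [0,0,0],
    [0,0,0],
    [0,0,0]
  ],
  "claw": [0.4,0.4,0.4,0.4,0.4]
}}

```text
clock: 6.75
position: [0.4306, 0.2305, 0.157]
ee_rot: [0.0, 0.941, 0.34, 0.006]
contact_force: [1.3, -0.3, -0.8]
width: 0.0331
gripper_force: 40.3
```

```bash
python3 - <<'E'
from h import *
go(ptpin(.13))
E
```

```text
t 6.75 p [0.4306 0.2305 0.157 ] f [ 1.3 -0.3 -0.8] w 0.0331 tilt to pin/down deg [[0.3, 34.4, -0.2], [0.2, -0.6, -0.3]]
d [0.2715, 0.04, 0.0032] turn [0.011, 1.145, -0.007] n 2.2
```

>>> {"api": "carry_out", "payload": {
  "delta_pos": [
    [0.1,0.02,0],
    [0.2,0.03,0],
    [0.27,0.04,0],
    [0.27,0.04,0],
    [0.27,0.04,0],
    [0.27,0.04,0]
  ],
  "turn": [
    [0,0.25,0],
    [0,0.5,0],
    [0,0.75,0],
    [0,1,0],
    [0,1,0],
    [0,1,0]
  ],
  "claw": [0.4,0.4,0.4,0.4,0.4,0.4]
}}

```text
clock: 7.35
position: [0.5182, 0.2848, 0.1498]
ee_rot: [-0.088, 0.909, 0.328, 0.241]
contact_force: [0.7, -0.5, -0.8]
width: 0.033
gripper_force: 40.3
```

```bash
python3 - <<'E'
from h import *
go(ptpin(.13))
E
```

```text
t 7.35 p [0.5182 0.2848 0.1498] f [ 0.7 -0.5 -0.8] w 0.033 tilt to pin/down deg [[0.1, 5.2, -0.3], [0.0, -29.8, -0.4]]
d [0.0231, 0.0045, -0.0076] turn [0.004, 0.174, -0.012] n 0.2
```

>>> {"api": "carry_out", "payload": {
  "delta_pos": [
    [0.023,0.004,-0.008],
    [0.023,0.004,-0.008],
    [0.023,0.004,-0.008]
  ],
  "turn": [
    [0,0.174,-0.01],
    [0,0.174,-0.01],
    [0,0.174,-0.01]
  ],
  "claw": [0.4,0.4,0.4]
}}

```text
clock: 7.65
position: [0.527, 0.2888, 0.1595]
ee_rot: [-0.102, 0.896, 0.326, 0.285]
contact_force: [0.2, -0.8, -2.2]
width: 0.0332
gripper_force: 40.3
```

```bash
cat >> h.py <<'E'
from scipy.optimize import least_squares
def pinpose(s0,show=None):
    """fit the held sleeve's axis (radius 17 mm cylinder) in the side cloud; s0: expected s of its centre"""
    d=manip.get_image("side"); im=d["image"].astype(int); q=cloud(d).reshape(-1,3); c=im.reshape(-1,3)
    if show: cv2.imwrite(show,cv2.resize(d["image"][110:280,270:480,::-1],None,fx=3,fy=3))
    e=q-ROOT; t=e@a; r=np.linalg.norm(e-t[:,None]*a,axis=1)
    k=(t>s0-.028)&(t<s0+.005)&(r<.04)&(c.min(1)>55)
    q=q[k]
    x=np.cross(yt,a)
    def res(p):
        u=a+p[2]*x+p[3]*yt; u/=np.linalg.norm(u); e=q-(ROOT+s0*a+p[0]*x+p[1]*yt); tt=e@u
        return np.linalg.norm(e-tt[:,None]*u,axis=1)-.017
    f=least_squares(res,[0,0,0,0],loss="soft_l1",f_scale=.001)
    print("n",len(q),"centre off x,y mm",(f.x[:2]*1e3).round(1),"tilt deg",np.degrees(f.x[2:]).round(1),"med res",np.median(abs(f.fun)).round(4),"t range",np.percentile(((q-ROOT)@a),[1,99]).round(3),"world off",(f.x[0]*x+f.x[1]*yt).round(4), "a-x frame",x.round(2))
E
python3 - <<'E'
from h import *
go(ptpin(.13)); pinpose(.1685,"pics/p1.png")
E
```

```text
t 7.65 p [0.527  0.2888 0.1595] f [ 0.2 -0.8 -2.2] w 0.0332 tilt to pin/down deg [[0.2, -0.2, 0.1], [0.2, -35.2, -0.0]]
d [-0.0093, -0.002, 0.0011] turn [0.006, -0.006, 0.002] n 0.1
n 422 centre off x,y mm [-3.4 -0.5] tilt deg [ 0.8 -3.4] med res 0.0007 t range [0.141 0.173] world off [0.0018 0.0021 0.0019] a-x frame [-0.63 -0.53 -0.57]
```

View pics/p1.png

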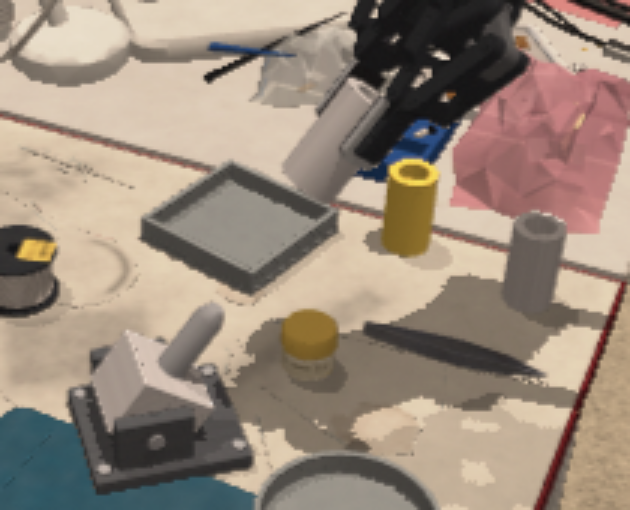

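The crop shows the held sleeve tilted parallel to the pin, lower end at px (318,185) and pin tip at (208,318). The measured lateral offset matches the TCP error, so the 31 mm offset lies along the tool. I'll approach along the axis.

>>> {"api": "carry_out", "payload": {
  "delta_pos": [
    [-0.009,-0.002,0.07],
    [-0.009,-0.002,0.14],
    [-0.009,-0.002,0.2],
    [-0.009,-0.002,0.2],
    [-0.009,-0.002,0.2]
  ],
  "turn": [
    [0,0,0],
    [0,0,0],
    [0,0,0],
    [0,0,0],
    [0,0,0]
  ],
  "claw": [0.4,0.4,0.4,0.4,0.4]
}}

```text
clock: 8.2
position: [0.5592, 0.3175, 0.0914]
ee_rot: [-0.102, 0.896, 0.327, 0.284]
contact_force: [-0.1, -0.2, -0.9]
width: 0.0328
gripper_force: 40.3
```

```bash
python3 - <<'E'
from h import *
go(ptpin(.05)); pinpose(.0885)
E
```

```text
t 8.2 p [0.5592 0.3175 0.0914] f [-0.1 -0.2 -0.9] w 0.0328 tilt to pin/down deg [[0.1, -0.2, 0.1], [0.1, -35.2, 0.1]]
d [0.0, 0.0014, -0.0001] turn [0.003, -0.006, 0.004] n 0.0
n 372 centre off x,y mm [ 0.5 -1.9] tilt deg [ 0.7 -3.6] med res 0.0008 t range [0.061 0.093] world off [-0.0015  0.0012 -0.0003] a-x frame [-0.63 -0.53 -0.57]
```

>>> {"api": "carry_out", "payload": {
  "delta_pos": [
    [0,0.001,0.015],
    [0,0.001,0.03],
    [0,0.001,0.04],
    [0,0.001,0.05],
    [0,0.001,0.05]
  ],
  "turn": [
    [0,0,0],
    [0,0,0],
    [0,0,0],
    [0,0,0],
    [0,0,0]
  ],
  "claw": [0.4,0.4,0.4,0.4,0.4]
}}

```text
clock: 8.75
position: [0.5678, 0.3238, 0.0746]
ee_rot: [-0.102, 0.896, 0.326, 0.284]
contact_force: [-0.3, -0.5, -0.4]
width: 0.0326
gripper_force: 40.3
```

```bash
python3 - <<'E'
from h import *
go(ptpin(.03))
E
```

```text
t 8.75 p [0.5678 0.3238 0.0746] f [-0.3 -0.5 -0.4] w 0.0326 tilt to pin/down deg [[0.1, -0.2, 0.0], [0.2, -35.2, -0.0]]
d [0.0024, -0.0003, 0.0001] turn [0.005, -0.006, 0.002] n 0.0
```

>>> {"api": "carry_out", "payload": {
  "delta_pos": [
    [0,0,0.006],
    [0,0,0.012],
    [0,0,0.018],
    [0,0,0.024],
    [0,0,0.024]
  ],
  "turn": [
    [0,0,0],
    [0,0,0],
    [0,0,0],
    [0,0,0],
    [0,0,0]
  ],
  "claw": [0.4,0.4,0.4,0.4,0.4]
}}

```text
clock: 9.25
position: [0.5721, 0.3274, 0.0668]
ee_rot: [-0.102, 0.896, 0.326, 0.285]
contact_force: [-0.2, -0.6, 0.1]
width: 0.0333
gripper_force: 40.3
```

>>> {"api": "carry_out", "payload": {
  "delta_pos": [
    [0,0,0.006],
    [0,0,0.012],
    [0,0,0.018],
    [0,0,0.018]
  ],
  "turn": [
    [0,0,0],
    [0,0,0],
    [0,0,0],
    [0,0,0]
  ],
  "claw": [0.4,0.4,0.4,0.4]
}}

```text
clock: 9.65
position: [0.5753, 0.3301, 0.061]
ee_rot: [-0.102, 0.896, 0.326, 0.285]
contact_force: [-0.6, -0.1, -0.9]
width: 0.0334
gripper_force: 40.3
```

No stop at 26 mm inside, so this is the sleeve that fits. Continuing home.

>>> {"api": "carry_out", "payload": {
  "delta_pos": [
    [0,0,0.01],
    [0,0,0.02],
    [0,0,0.03],
    [0,0,0.04],
    [0,0,0.046],
    [0,0,0.046]
  ],
  "turn": [
    [0,0,0],
    [0,0,0],
    [0,0,0],
    [0,0,0],
    [0,0,0],
    [0,0,0]
  ],
  "claw": [0.4,0.4,0.4,0.4,0.4,0.4]
}}

```text
clock: 10.25
position: [0.5834, 0.3369, 0.0458]
ee_rot: [-0.102, 0.896, 0.326, 0.284]
contact_force: [0.3, -0.5, -1.5]
width: 0.0328
gripper_force: 40.3
```

```bash
python3 - <<'E'
from h import *
go(ptpin(-.0085))
E
```

```text
t 10.25 p [0.5834 0.3369 0.0458] f [ 0.3 -0.5 -1.5] w 0.0328 tilt to pin/down deg [[0.1, -0.2, 0.1], [0.2, -35.2, 0.0]]
d [0.0019, -0.0004, 0.0083] turn [0.005, -0.006, 0.002] n 0.1
```

>>> {"api": "carry_out", "payload": {
  "delta_pos": [
    [0,0,0.003],
    [0,0,0.005],
    [0,0,0.008],
    [0,0,0.01],
    [0,0,0.01]
  ],
  "turn": [
    [0,0,0],
    [0,0,0],
    [0,0,0],
    [0,0,0],
    [0,0,0]
  ],
  "claw": [0.4,0.4,0.4,0.4,0.4]
}}

```text
clock: 10.75
position: [0.5851, 0.3381, 0.0438]
ee_rot: [-0.102, 0.895, 0.326, 0.285]
contact_force: [-5.0, -3.9, 5.1]
width: 0.0329
gripper_force: 41.1
```

Seated on the face with about 8 N. Withdrawing.

>>> {"api": "carry_out", "payload": {
  "delta_pos": [
    [0,0,-0.05],
    [0,0,-0.1],
    [0,0,-0.16],
    [0,0,-0.22],
    [0,0,-0.28],
    [0,0,-0.28]
  ],
  "turn": [
    [0,0,0],
    [0,0,0],
    [0,0,0],
    [0,0,0],
    [0,0,0],
    [0,0,0]
  ],
  "claw": [0.4,0.4,0.4,0.4,0.4,0.4]
}}

```text
clock: 11.35
position: [0.536, 0.2967, 0.1375]
ee_rot: [-0.102, 0.895, 0.326, 0.287]
contact_force: [0.3, 0.4, -0.2]
width: 0.0328
gripper_force: 40.3
```

```bash
python3 - <<'E'
from h import *
go(ptdown(.456,.371,.12))
E
```

```text
t 11.35 p [0.536  0.2967 0.1375] f [ 0.3  0.4 -0.2] w 0.0328 tilt to pin/down deg [[0.3, -0.5, 0.1], [0.3, -35.5, 0.1]]
d [-0.0523, -0.2711, 0.0148] turn [0.011, -1.182, 0.002] n 2.2
```

>>> {"api": "carry_out", "payload": {
  "delta_pos": [
    [-0.02,-0.08,0],
    [-0.04,-0.16,0.01],
    [-0.052,-0.25,0.015],
    [-0.052,-0.271,0.015],
    [-0.052,-0.271,0.015],
    [-0.052,-0.271,0.015]
  ],
  "turn": [
    [0,-0.25,0],
    [0,-0.5,0],
    [0,-0.75,0],
    [0.01,-1,0],
    [0.01,-1,0],
    [0.01,-1,0]
  ],
  "claw": [0.4,0.4,0.4,0.4,0.4,0.4]
}}

```text
clock: 11.95
position: [0.4585, 0.3757, 0.1166]
ee_rot: [-0.017, 0.938, 0.344, 0.043]
contact_force: [0.1, 0.3, -1.6]
width: 0.0333
gripper_force: 40.3
```

```bash
python3 - <<'E'
from h import *
go(ptdown(.456,.371,.03))
E
```

```text
t 11.95 p [0.4585 0.3757 0.1166] f [ 0.1  0.3 -1.6] w 0.0333 tilt to pin/down deg [[-0.2, 29.6, 0.2], [-0.2, -5.4, 0.3]]
d [-0.0326, 0.0055, 0.2144] turn [-0.005, -0.179, 0.009] n 1.7
```

>>> {"api": "carry_out", "payload": {
  "delta_pos": [
    [-0.03,0.005,0.05],
    [-0.033,0.005,0.13],
    [-0.033,0.005,0.214],
    [-0.033,0.005,0.214],
    [-0.033,0.005,0.214]
  ],
  "turn": [
    [0,-0.18,0.01],
    [0,-0.18,0.01],
    [0,-0.18,0.01],
    [0,-0.18,0.01],
    [0,-0.18,0.01]
  ],
  "claw": [0.4,0.4,0.4,0.4,0.4]
}}

```text
clock: 12.45
position: [0.4517, 0.3656, 0.0302]
ee_rot: [-0.001, 0.94, 0.34, -0.003]
contact_force: [-0.1, 0.0, 0.2]
width: 0.0331
gripper_force: 40.3
```

```bash
python3 - <<'E'
from h import *
go(ptdown(.456,.371,-.0035))
E
```

```text
t 12.45 p [0.4517 0.3656 0.0302] f [-0.1  0.   0.2] w 0.0331 tilt to pin/down deg [[-0.1, 35.3, -0.3], [-0.2, 0.3, -0.3]]
d [0.0173, -0.0031, 0.0841] turn [-0.006, 0.01, -0.009] n 0.7
```

>>> {"api": "carry_out", "payload": {
  "delta_pos": [
    [0.008,0,0.03],
    [0.008,0,0.06],
    [0.008,0,0.076],
    [0.008,0,0.08],
    [0.008,0,0.084],
    [0.008,0,0.086],
    [0.008,0,0.086]
  ],
  "turn": [
    [0,0,0],
    [0,0,0],
    [0,0,0],
    [0,0,0],
    [0,0,0],
    [0,0,0],
    [0,0,0]
  ],
  "claw": [0.4,0.4,0.4,0.4,0.4,0.4,0.4]
}}

```text
clock: 13.15
position: [0.4552, 0.3687, -0.0032]
ee_rot: [-0.001, 0.94, 0.34, -0.001]
contact_force: [-1.3, -0.6, -0.8]
width: 0.0331
gripper_force: 40.3
```

>>> {"api": "carry_out", "payload": {
  "delta_pos": [
    [0,0,0.003],
    [0,0,0.005],
    [0,0,0.005]
  ],
  "turn": [
    [0,0,0],
    [0,0,0],
    [0,0,0]
  ],
  "claw": [0.4,0.4,0.4]
}}

```text
clock: 13.45
position: [0.4553, 0.3688, -0.0033]
ee_rot: [-0.001, 0.94, 0.34, -0.001]
contact_force: [-3.8, -1.7, 12.3]
width: 0.0333
gripper_force: 41.4
```

Contact with the floor at 12 N. Opening, then retreating.

>>> {"api": "carry_out", "payload": {
  "delta_pos": [
    [0,0,0],
    [0,0,0],
    [0,0,0],
    [0,0,0],
    [0,0,-0.05],
    [0,0,-0.1],
    [0,0,-0.2],
    [0,0,-0.3],
    [0,0,-0.35],
    [0,0,-0.35]
  ],
  "turn": [
    [0,0,0],
    [0,0,0],
    [0,0,0],
    [0,0,0],
    [0,0,0],
    [0,0,0],
    [0,0,0],
    [0,0,0],
    [0,0,0],
    [0,0,0]
  ],
  "claw": [0,-0.5,-0.5,-0.5,-0.5,-0.5,-0.5,-0.5,-0.5,-0.5]
}}

```text
clock: 14.45
position: [0.4577, 0.37, 0.138]
ee_rot: [-0.001, 0.94, 0.34, 0.002]
contact_force: [-0.4, 0.3, 0.1]
width: 0.0639
gripper_force: 0.0
```

```bash
python3 - <<'E'
from h import *
d=manip.get_image("side"); w=cloud(d).reshape(-1,3)
cv2.imwrite("pics/d1.png",cv2.resize(d["image"][130:320,280:500,::-1],None,fx=3,fy=3))
for s in((.456,.371),(.4228,.115)):
    o=w[(np.hypot(w[:,0]-s[0],w[:,1]-s[1])<.03)&(w[:,2]>.03)&(w[:,2]<.06)]
    f=least_squares(lambda p:np.hypot(o[:,0]-p[0]-p[2]*(o[:,2]-.035),o[:,1]-p[1]-p[3]*(o[:,2]-.035))-.017,[*s,0,0],loss="soft_l1",f_scale=.001); print(len(o),f.x.round(4))
go(ptdown(.4228,.115,.10))
E
```

```text
340 [ 0.4548  0.3683 -0.008   0.075 ]
286 [ 0.4224  0.1133 -0.0321  0.0586]
t 14.5 p [0.4563 0.3691 0.1356] f [-1.   0.3 -0.3] w 0.064 tilt to pin/down deg [[-0.0, 35.0, -0.3], [-0.1, 0.0, -0.2]]
d [-0.4706, 0.4348, 0.0884] turn [-0.003, 0.0, -0.008] n 5.2
```

View pics/d1.png

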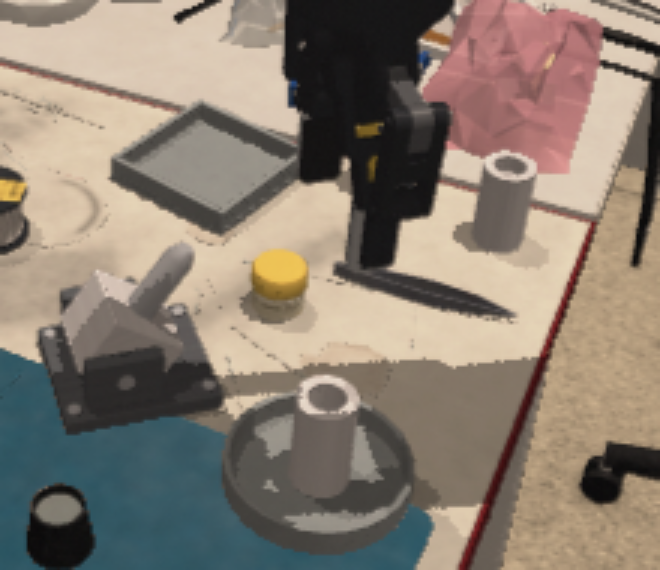

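The first sleeve stands upright in the dish, crop px (325,435). On to the second sleeve at (507,200).

>>> {"api": "carry_out", "payload": {
  "delta_pos": [
    [-0.471,0.435,0.088],
    [-0.471,0.435,0.088],
    [-0.471,0.435,0.088],
    [-0.471,0.435,0.088],
    [-0.471,0.435,0.088],
    [-0.471,0.435,0.088],
    [-0.471,0.435,0.088],
    [-0.471,0.435,0.088],
    [-0.471,0.435,0.088]
  ],
  "turn": [
    [0,0,0],
    [0,0,0],
    [0,0,0],
    [0,0,0],
    [0,0,0],
    [0,0,0],
    [0,0,0],
    [0,0,0],
    [0,0,0]
  ],
  "claw": [-0.7,-0.7,-0.7,-0.7,-0.7,-0.7,-0.7,-0.7,-0.7]
}}

```text
clock: 15.4
position: [0.4223, 0.1156, 0.0993]
ee_rot: [-0.001, 0.94, 0.341, -0.002]
contact_force: [-0.5, 0.5, 0.1]
width: 0.0725
gripper_force: 0.0
```

```bash
python3 - <<'E'
from h import *
go(ptdown(.4226,.1145,-.0085))
E
```

```text
t 15.4 p [0.4223 0.1156 0.0993] f [-0.5  0.5  0.1] w 0.0725 tilt to pin/down deg [[-0.1, 35.2, -0.2], [-0.2, 0.2, -0.1]]
d [-0.0004, 0.0033, 0.2695] turn [-0.005, 0.005, -0.005] n 2.2
```

>>> {"api": "carry_out", "payload": {
  "delta_pos": [
    [0,0.002,0.1],
    [0,0.002,0.18],
    [0,0.002,0.24],
    [0,0.002,0.27],
    [0,0.002,0.27],
    [0,0.002,0.27],
    [0,0.002,0.27],
    [0,0.002,0.27],
    [0,0.002,0.27],
    [0,0.002,0.27],
    [0,0.002,0.27],
    [0,0.002,0.27]
  ],
  "turn": [
    [0,0,0],
    [0,0,0],
    [0,0,0],
    [0,0,0],
    [0,0,0],
    [0,0,0],
    [0,0,0],
    [0,0,0],
    [0,0,0],
    [0,0,0],
    [0,0,0],
    [0,0,0]
  ],
  "claw": [-0.7,-0.7,-0.7,-0.7,-0.7,0,0.4,0.4,0.4,0.4,0.4,0.4]
}}

```text
clock: 16.6
position: [0.423, 0.1141, -0.0075]
ee_rot: [-0.001, 0.94, 0.34, -0.001]
contact_force: [-0.9, 2.0, 5.5]
width: 0.0326
gripper_force: 40.0
```

>>> {"api": "carry_out", "payload": {
  "delta_pos": [
    [0,0,-0.1],
    [0,0,-0.2],
    [0,0,-0.3],
    [0,0,-0.4],
    [0,0,-0.4],
    [0,0,-0.4]
  ],
  "turn": [
    [0,0,0],
    [0,0,0],
    [0,0,0],
    [0,0,0],
    [0,0,0],
    [0,0,0]
  ],
  "claw": [0.4,0.4,0.4,0.4,0.4,0.4]
}}

```text
clock: 17.2
position: [0.4227, 0.1136, 0.1521]
ee_rot: [-0.0, 0.94, 0.34, -0.001]
contact_force: [0.4, -0.0, -0.7]
width: 0.0326
gripper_force: 40.6
```

```bash
python3 - <<'E'
from h import *
go(ptpin(.13))
E
```

```text
t 17.2 p [0.4227 0.1136 0.1521] f [ 0.4 -0.  -0.7] w 0.0326 tilt to pin/down deg [[0.0, 35.1, -0.3], [-0.1, 0.1, -0.2]]
d [0.4736, -0.1718, -0.013] turn [0.001, 1.17, -0.009] n 4.0
```

>>> {"api": "carry_out", "payload": {
  "delta_pos": [
    [0.1,-0.04,-0.01],
    [0.22,-0.08,-0.012],
    [0.34,-0.12,-0.013],
    [0.45,-0.165,-0.013],
    [0.474,-0.172,-0.013],
    [0.474,-0.172,-0.013],
    [0.474,-0.172,-0.013]
  ],
  "turn": [
    [0,0.25,0],
    [0,0.5,0],
    [0,0.75,0],
    [0,1,0],
    [0,1,0],
    [0,1,0],
    [0,1,0]
  ],
  "claw": [0.4,0.4,0.4,0.4,0.4,0.4,0.4]
}}

```text
clock: 17.9
position: [0.5242, 0.2874, 0.1554]
ee_rot: [-0.088, 0.909, 0.329, 0.24]
contact_force: [0.7, -0.4, -0.5]
width: 0.0326
gripper_force: 40.6
```

```bash
python3 - <<'E'
from h import *
go(ptpin(.13))
E
```

```text
t 17.9 p [0.5242 0.2874 0.1554] f [ 0.7 -0.4 -0.5] w 0.0326 tilt to pin/down deg [[-0.0, 5.3, -0.2], [-0.1, -29.7, -0.2]]
d [0.0026, -0.0, -0.0032] turn [-0.0, 0.178, -0.007] n 0.0
```

>>> {"api": "carry_out", "payload": {
  "delta_pos": [
    [0.002,0,-0.003],
    [0.002,0,-0.003],
    [0.002,0,-0.003],
    [0.002,0,-0.003]
  ],
  "turn": [
    [0,0.176,-0.005],
    [0,0.176,-0.005],
    [0,0.176,-0.005],
    [0,0.176,-0.005]
  ],
  "claw": [0.4,0.4,0.4,0.4]
}}

```text
clock: 18.3
position: [0.5258, 0.2877, 0.1588]
ee_rot: [-0.103, 0.896, 0.325, 0.284]
contact_force: [1.0, 0.1, -0.6]
width: 0.0327
gripper_force: 40.6
```

```bash
python3 - <<'E'
from h import *
go(ptpin(.05)); pinpose(.1685)
E
```

```text
t 18.3 p [0.5258 0.2877 0.1588] f [ 1.   0.1 -0.6] w 0.0327 tilt to pin/down deg [[0.1, -0.1, -0.1], [0.1, -35.1, -0.1]]
d [-0.0054, -0.0024, 0.202] turn [0.003, -0.004, -0.003] n 1.6
n 420 centre off x,y mm [-1.5 -0.1] tilt deg [ 1.1 -3.3] med res 0.0008 t range [0.141 0.173] world off [0.0009 0.0009 0.0009] a-x frame [-0.63 -0.53 -0.57]
```

>>> {"api": "carry_out", "payload": {
  "delta_pos": [
    [-0.004,-0.002,0.07],
    [-0.004,-0.002,0.14],
    [-0.004,-0.002,0.2],
    [-0.004,-0.002,0.2],
    [-0.004,-0.002,0.2]
  ],
  "turn": [
    [0,0,0],
    [0,0,0],
    [0,0,0],
    [0,0,0],
    [0,0,0]
  ],
  "claw": [0.4,0.4,0.4,0.4,0.4]
}}

```text
clock: 18.85
position: [0.5586, 0.3177, 0.0914]
ee_rot: [-0.103, 0.896, 0.325, 0.283]
contact_force: [0.4, 0.8, 0.0]
width: 0.0324
gripper_force: 40.6
```

```bash
python3 - <<'E'
from h import *
go(ptpin(.03)); pinpose(.0885)
E
```

```text
t 18.85 p [0.5586 0.3177 0.0914] f [0.4 0.8 0. ] w 0.0324 tilt to pin/down deg [[-0.0, -0.1, -0.1], [-0.0, -35.1, -0.1]]
d [0.0007, 0.0027, 0.0504] turn [-0.0, -0.003, -0.003] n 0.4
n 366 centre off x,y mm [ 1.3 -2.1] tilt deg [ 1.8 -3.5] med res 0.0008 t range [0.061 0.093] world off [-0.0022  0.001  -0.0007] a-x frame [-0.63 -0.53 -0.57]
```

Same pose as the first sleeve before insertion. Going in gently.

>>> {"api": "carry_out", "payload": {
  "delta_pos": [
    [0.001,0.002,0.015],
    [0.001,0.002,0.03],
    [0.001,0.002,0.04],
    [0.001,0.002,0.05],
    [0.001,0.002,0.055],
    [0.001,0.002,0.055]
  ],
  "turn": [
    [0,0,0],
    [0,0,0],
    [0,0,0],
    [0,0,0],
    [0,0,0],
    [0,0,0]
  ],
  "claw": [0.4,0.4,0.4,0.4,0.4,0.4]
}}

```text
clock: 19.5
position: [0.5685, 0.325, 0.0731]
ee_rot: [-0.103, 0.896, 0.325, 0.283]
contact_force: [0.3, 0.3, -1.1]
width: 0.0325
gripper_force: 40.6
```

>>> {"api": "carry_out", "payload": {
  "delta_pos": [
    [0,0,0.003],
    [0,0,0.006],
    [0,0,0.009],
    [0,0,0.011],
    [0,0,0.011]
  ],
  "turn": [
    [0,0,0],
    [0,0,0],
    [0,0,0],
    [0,0,0],
    [0,0,0]
  ],
  "claw": [0.4,0.4,0.4,0.4,0.4]
}}

```text
clock: 20.0
position: [0.5709, 0.3264, 0.07]
ee_rot: [-0.103, 0.896, 0.325, 0.284]
contact_force: [0.8, -0.8, -1.1]
width: 0.0326
gripper_force: 40.7
```

>>> {"api": "carry_out", "payload": {
  "delta_pos": [
    [0,0,0.002],
    [0,0,0.004],
    [0,0,0.006],
    [0,0,0.008],
    [0,0,0.008]
  ],
  "turn": [
    [0,0,0],
    [0,0,0],
    [0,0,0],
    [0,0,0],
    [0,0,0]
  ],
  "claw": [0.4,0.4,0.4,0.4,0.4]
}}

```text
clock: 20.5
position: [0.572, 0.3268, 0.0689]
ee_rot: [-0.103, 0.896, 0.325, 0.285]
contact_force: [-9.1, -10.3, 13.5]
width: 0.0327
gripper_force: 42.7
```

Stopped part-way with about 19 N, tip about 17 mm in, so this is the tight sleeve. A brief hold, then withdraw.

>>> {"api": "carry_out", "payload": {
  "delta_pos": [
    [0,0,0],
    [0,0,0],
    [0,0,-0.05],
    [0,0,-0.1],
    [0,0,-0.16],
    [0,0,-0.22],
    [0,0,-0.22]
  ],
  "turn": [
    [0,0,0],
    [0,0,0],
    [0,0,0],
    [0,0,0],
    [0,0,0],
    [0,0,0],
    [0,0,0]
  ],
  "claw": [0.4,0.4,0.4,0.4,0.4,0.4,0.4]
}}

```text
clock: 21.2
position: [0.5333, 0.2952, 0.142]
ee_rot: [-0.103, 0.896, 0.325, 0.285]
contact_force: [0.3, 0.4, -1.7]
width: 0.0329
gripper_force: 40.8
```

```bash
python3 - <<'E'
from h import *
go(ptdown(.625,.135,.12))
E
```

```text
t 21.2 p [0.5333 0.2952 0.142 ] f [ 0.3  0.4 -1.7] w 0.0329 tilt to pin/down deg [[0.1, -0.3, -0.0], [0.1, -35.3, -0.1]]
d [-0.0982, 0.4542, -0.0017] turn [0.003, -1.177, -0.002] n 3.7
```

>>> {"api": "carry_out", "payload": {
  "delta_pos": [
    [-0.02,0.1,0],
    [-0.04,0.2,0],
    [-0.07,0.32,0],
    [-0.098,0.44,0],
    [-0.098,0.454,0],
    [-0.098,0.454,0],
    [-0.098,0.454,0]
  ],
  "turn": [
    [0,-0.25,0],
    [0,-0.5,0],
    [0,-0.75,0],
    [0,-1,0],
    [0,-1,0],
    [0,-1,0],
    [0,-1,0]
  ],
  "claw": [0.4,0.4,0.4,0.4,0.4,0.4,0.4]
}}

```text
clock: 21.9
position: [0.6234, 0.1363, 0.115]
ee_rot: [-0.017, 0.939, 0.341, 0.04]
contact_force: [-0.4, 1.1, -1.4]
width: 0.0328
gripper_force: 40.7
```

```bash
python3 - <<'E'
from h import *
go(ptdown(.625,.135,.03))
E
```

```text
t 21.9 p [0.6234 0.1363 0.115 ] f [-0.4  1.1 -1.4] w 0.0328 tilt to pin/down deg [[-0.2, 30.0, -0.2], [-0.2, -5.0, -0.1]]
d [-0.0177, 0.0059, 0.2119] turn [-0.008, -0.167, -0.003] n 1.7
```

>>> {"api": "carry_out", "payload": {
  "delta_pos": [
    [-0.018,0.005,0.05],
    [-0.018,0.005,0.13],
    [-0.018,0.005,0.212],
    [-0.018,0.005,0.212],
    [-0.018,0.005,0.212],
    [-0.018,0.005,0.212]
  ],
  "turn": [
    [0,-0.17,0],
    [0,-0.17,0],
    [0,-0.17,0],
    [0,-0.17,0],
    [0,-0.17,0],
    [0,-0.17,0]
  ],
  "claw": [0.4,0.4,0.4,0.4,0.4,0.4]
}}

```text
clock: 22.5
position: [0.6273, 0.1347, 0.0338]
ee_rot: [-0.0, 0.94, 0.341, 0.002]
contact_force: [-0.1, -0.0, -1.3]
width: 0.0326
gripper_force: 40.7
```

```bash
python3 - <<'E'
from h import *
go(ptdown(.625,.135,-.0025))
E
```

```text
t 22.5 p [0.6273 0.1347 0.0338] f [-0.1 -0.  -1.3] w 0.0326 tilt to pin/down deg [[0.1, 34.8, -0.1], [0.1, -0.2, -0.1]]
d [-0.0042, -0.0044, 0.0908] turn [0.002, -0.006, -0.003] n 0.7
```

>>> {"api": "carry_out", "payload": {
  "delta_pos": [
    [0,0,0.03],
    [0,0,0.06],
    [0,0,0.076],
    [0,0,0.08],
    [0,0,0.083],
    [0,0,0.086],
    [0,0,0.086]
  ],
  "turn": [
    [0,0,0],
    [0,0,0],
    [0,0,0],
    [0,0,0],
    [0,0,0],
    [0,0,0],
    [0,0,0]
  ],
  "claw": [0.4,0.4,0.4,0.4,0.4,0.4,0.4]
}}

```text
clock: 23.2
position: [0.6267, 0.1342, -0.0024]
ee_rot: [-0.0, 0.94, 0.341, 0.0]
contact_force: [-0.9, -0.1, 1.6]
width: 0.0328
gripper_force: 40.9
```

>>> {"api": "carry_out", "payload": {
  "delta_pos": [
    [0,0,0.002],
    [0,0,0.004],
    [0,0,0.004]
  ],
  "turn": [
    [0,0,0],
    [0,0,0],
    [0,0,0]
  ],
  "claw": [0.4,0.4,0.4]
}}

```text
clock: 23.5
position: [0.6268, 0.1342, -0.0025]
ee_rot: [-0.0, 0.94, 0.341, 0.0]
contact_force: [-3.3, -0.4, 9.1]
width: 0.0323
gripper_force: 41.7
```

On the floor. Releasing and retreating.

>>> {"api": "carry_out", "payload": {
  "delta_pos": [
    [0,0,0],
    [0,0,0],
    [0,0,0],
    [0,0,0],
    [0,0,-0.05],
    [0,0,-0.1],
    [0,0,-0.2],
    [0,0,-0.3],
    [0,0,-0.4],
    [0,0,-0.4],
    [0,0,-0.4]
  ],
  "turn": [
    [0,0,0],
    [0,0,0],
    [0,0,0],
    [0,0,0],
    [0,0,0],
    [0,0,0],
    [0,0,0],
    [0,0,0],
    [0,0,0],
    [0,0,0],
    [0,0,0]
  ],
  "claw": [0,-0.5,-0.5,-0.5,-0.5,-0.5,-0.5,-0.5,-0.5,-0.5,-0.5]
}}

```text
clock: 24.6
position: [0.6272, 0.1341, 0.1566]
ee_rot: [-0.0, 0.94, 0.341, 0.001]
contact_force: [-0.9, -0.1, -0.4]
width: 0.0641
gripper_force: 0.0
```

```bash
python3 - <<'E'
from h import *
d=manip.get_image("side"); cv2.imwrite("pics/e1.png",cv2.resize(d["image"][130:320,280:500,::-1],None,fx=3,fy=3)); go()
E
```

```text
t 24.65 p [0.6261 0.134  0.155 ] f [ 0.2 -0.2 -0.8] w 0.0639 tilt to pin/down deg [[-0.0, 35.0, -0.1], [-0.1, 0.0, -0.1]]
```

View pics/e1.png

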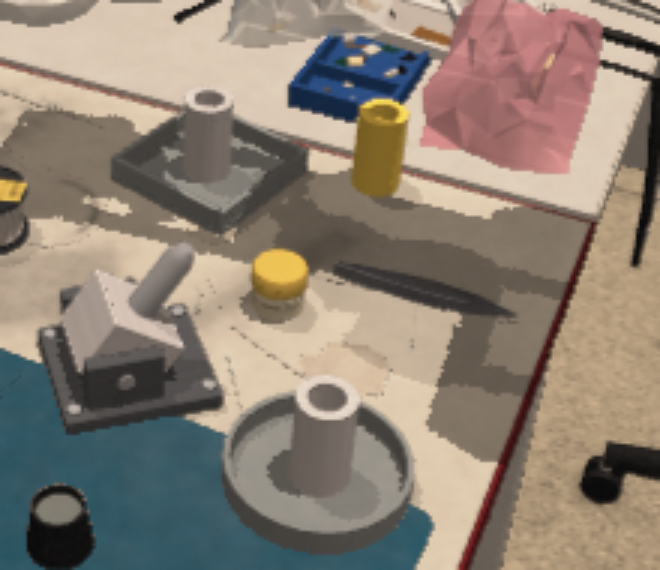

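Both sleeves stand upright, in the tray at crop px (207,140) and in the dish at (325,435). The jar, loupe and yellow look-alike stand where they were, and the gripper is clear.

```bash
python3 -c "
from rig import manip
print(manip.sign_off())"
```

```text
the job is handed in; nothing more can be done
None
```

The job is handed in (no verdict came back): the sleeve that went fully home stands upright in the round dish, and the one that stopped about 17 mm on stands upright in the square tray.

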